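Hang the die bin on the louvre panel

TASK

Take the small black bin with the two dies in it from the bench and hang it on the top louvre of the grey panel, between the two bins already hanging there: lift it over the louvre, bring its back gently against the louvres and let it down until its rear lip has dropped fully home behind the louvre, then let go. Keep the bin level so that the dies stay in it, do not press the bin hard against the panel or let it fall, do not push the neighbouring bins along, and leave the tools on the bench where they are.

Things in the scene. Friction and masses are not known exactly. Their poses are not given: they have to be found in the camera images.
- bin: Open black plastic bin to hang, loose on the bench: 100 deep (its x), 64 wide (y), 62 high, walls 3, about 0.1 kg plus two 0.09 kg dies. Origin: centre of its underside, z up. Front at x = -50, only 28 high; the sides slope up to full height from x = -24 back to the back wall, outer face at x = +50. Grip it from above across its flat outer sides (y = +-32).
- bin_lip (a point): Middle of the lower edge of the bin's hanging lip (bin frame x +58, y 0, z +46). A bridge 4 thick (z 58 to 62) runs back from the back wall's top to x = +60; from its end the lip, 4 thick (x 56 to 60) and 56 wide, points down to z = 46. So between back wall and lip is a slot 6 wide and 12 deep, open below, that goes over the louvre.
- stand: Fixed steel bench stand carrying the grey louvre panel (360 wide along its y, sheet from z 50 to 220). Origin: on the bench midway between the uprights, z up; louvres face its -x. The panel sits on slotted brackets and stands out towards -x by 0 to 35 mm, different every time and NOT measured: find it by touch. It is thin sheet: it does not give under a gentle push, and must not be pushed with more than 12 N.
- louvre (a point): Middle of the top louvre's upper edge if the panel stood out by 0 (stand frame x -10, y 0, z 200). Each louvre is an upright tongue 3 thick, 350 long (along stand y), 16 high above its sloping root; its front is 11.5, its back 8.5 in front of the sheet. Tongue tops at z = 200, 160, 120, 80, fronts in one plane.
- home (a point): Where the lower edge of the lip comes when home, if the panel stood out by 0: stand frame x -6, y 0 (anywhere between the neighbours will do), z 188; the bin's x axis along the stand's x, its origin at z 142, the bridge resting on the tongue. Going down, the lip passes behind the tongue only while the back wall is 0 to 3 mm off the louvre fronts. Let go, the bin sags about 4 degrees nose down.
- left_bin (a joint): Position (m) of the middle of the bin hanging at the stand's +y side, along the stand's +y from its middle (0.099 to 0.137). Same bin model, 64 wide, front 112.5 mm ahead of the sheet, hanging from the top louvre with its rim at z = 204; it slides along the louvre when pushed with a few N.
- right_bin (a joint): The same for the bin at the stand's -y side (-0.137 to -0.099).
- die_a: A round steel die in the bin, 38 across, 14 high; origin: centre of its underside.
- die_b: The other die in the bin, the same.
- drill: Bystander, loose on the bench (mm): cordless drill lying on its side, 200 x 190 x 62.
- screwdriver: Bystander, loose on the bench (mm): screwdriver, 200 long.
- wrench: Bystander, loose on the bench (mm): small spanner, 160 long, lying behind the bin.
- spare_die: Bystander, loose on the bench (mm): one more round die, 38 across and 14 high, lying in front of the bin.
- disc: Bystander, loose on the bench (mm): cutting disc, 115 across, 5 thick.
- side_handle: Bystander, loose on the bench (mm): black side handle of a grinder, 120 long, 26 high.
Not all that is in view belongs to the job. Leave any green, pink or red look-alike of the bin alone.

How it is judged:
By the outcome, as a careful person would: the job done as asked, in the order asked, and still so for the second after the job is handed in, with the robot touching nothing.
It also fails if it takes over 45 s, if anything falls off the work surface, if the arm or the gripper's body presses on something with over 40 N, if the wrist force passes 120 N, or if a joint passes its speed limit or range.

ROBOT

A 6-joint arm with a two-finger parallel gripper is mounted at the origin on the work surface. World frame = base frame: x ahead of the robot, y to its left, z up, the work surface at z = 0. Lengths are in m, angles in rad, forces in N, time in s.
With the tool pointing down it reaches from about 0.25 to 0.775 m from the base axis. Payload 4 kg.
Tool frame: the origin (TCP) lies on the centre line of the jaws, within the pads' length; the fingertips stand 25 mm ahead of it and the grasp point (between the pads) lies 6 mm ahead of it; z points along the fingers, y is the line along which they close (so a half turn about z gives the same grasp; the last joint's range is limited). The gripper opens to 94 mm and grips with 3 to 60 N. Pads are 16 mm wide; open, the fingers measure 119 mm over their backs; the gripper's body (75 mm by 177 mm) begins 78 mm behind the grasp point.
Start: joints at [1.152, 0.087, 1.371, -0, 1.684, -0.103], TCP at [0.171, 0.523, 0.231] pointing down, gripper open.
Joint ranges: [-3.1, 3.1], [-0.76, 2.03], [0.27, 2.55], [-1.08, 4.22], [0.17, 2.65], [-2.57, 2.57]. Speed limits (rad/s): [2.79, 2.79, 3.14, 3.14, 3.14, 3.14].

INTERFACE

Orientations are given as [roll, pitch, yaw] about the fixed x, y, z axes, in that order (R = Rz(yaw) Ry(pitch) Rx(roll)).
In Python, from bench import robot, imaging gives the robot as it stands. The module is installed in compiled form; this text tells all that it offers.
- The arm moves only by the tool drive_tool, never from a script. Its argument "series" is a list of rows, each a list of 3 entries, a list of its own where there are three numbers: the finger opening in m, from 0 to 0.094, then the shift along the tool's x, y, z in m, then the turn, a rotation vector about the tool's x, y, z in rad. A call has 1 to 5 rows; each row is the pose to reach, as a shift and turn from the pose commanded when the call began, along the tool's axes at that moment; what a row does not reach only later rows make up. A row lasts 1/8 s, in which the tool goes at most 62.5 mm and 10.7 degrees, less where a joint would pass 70% of its speed; a pose out of reach is approached as far as the arm can. A call with a gripper value outside its range is refused whole. The fingers move at their own pace and stop on an object; the grip force is fixed at half the most. Time passes only in rows, so rows that repeat a pose let the fingers close. It gives the time, the measured TCP pose, the force, the opening and the grip force at its end, in the units of the state.
- robot.get_obs(): the state, without advancing time (a new reading comes with each control period).
- imaging.snapshot(name): name is "scene" or "top" or "wrist"; returns the picture (480x640x3 uint8, red, green, blue); there is no depth.
- imaging.get_calibration(name): a dict with "intrinsics" (3x3 intrinsics, pixels), "position" and "rotation" of the camera in the world. Camera axes: x right, y up, looking along -z (the intrinsics and any distortion apply to the point x, -y, -z); pixel columns grow to the right and rows downward; lengths in m; the calibration is good to about 2 mm. A picture is of the moment at which its call begins: read the wrist's pose just before it. get_calibration takes no time and is no camera call; for the wrist camera it gives the pose at the moment of the call.
- robot.close_job(): hands the job in; it is judged then, once.
The state is a dict: "time": time; "joint_positions": joint angles; "qvel": joint speeds; "joint_torque": joint torques, N m; "tool_pos": TCP position; "ee_rot": TCP orientation; "wrist_force": force on the tool from outside, world axes, zero at the start; "wrist_torque": the same for the moment, N m; "width": finger opening in m; "finger_force": force on a finger pad.
Only numpy, scipy, OpenCV 4.12 (cv2) and the standard library are available. Lean on these libraries where they do the work, as an engineer would, in place of code of your own. Each camera call takes 0.05 s, during which the arm holds its last target. There are 200 camera calls.

## Working session

There is one attempt and no reset: what is moved stays moved. The work goes in short steps, Python scripts to look and compute and a tool call to move; the robot and the scene stay as the last step left them, time stands still between calls to the robot, and variables do not carry over. Pictures are saved under pics/ and viewed, at most 10 in all, crops included, and the job is handed in when it is done.

Besides the shell and the picture viewer there is one more tool, called after ">>>" by a JSON object that holds its "method" and its "body", one argument or row to a line. drive_tool: Moves the arm, as the interface text tells. Its arguments: {"type":"object","properties":{"series":{"type":"array"}},"required":["series"]}

```bash
mkdir -p pics
cat > h.py <<'E'
import numpy as np, cv2
from bench import robot, imaging
def snap(n,f):
    im=imaging.snapshot(n); cv2.imwrite('pics/'+f,im[:,:,::-1]); return im
def ray(n,u,v,z,cal=None):
    c=cal or imaging.get_calibration(n); K=np.array(c['intrinsics']);R=np.array(c['rotation']);p=np.array(c['position'])
    if R.shape!=(3,3):
        print('rot',R)
    d=np.linalg.inv(K)@[u,v,1]; d=R@np.array([d[0],-d[1],-d[2]])
    return p+d*(z-p[2])/d[2]
def proj(n,P,cal=None):
    c=cal or imaging.get_calibration(n); K=np.array(c['intrinsics']);R=np.array(c['rotation']);p=np.array(c['position'])
    q=R.T@(np.array(P)-p); q=K@[q[0],-q[1],-q[2]]; return q[:2]/q[2]
E
python3 - <<'E'
from h import *
snap('scene','s1.png');snap('top','t1.png')
for n in('scene','top','wrist'):print(n,imaging.get_calibration(n))
print(robot.get_obs())
E
```

```text
scene {'intrinsics': array([[471.76067939,   0.        , 316.41789125],
       [  0.        , 471.76067939, 237.73629924],
       [  0.        ,   0.        ,   1.        ]]), 'position': array([0.96655703, 0.69526084, 0.75777112]), 'rotation': array([0.9616396 , 0.00430932, 2.57616647])}
top {'intrinsics': array([[449.93116982,   0.        , 319.8725198 ],
       [  0.        , 449.93116982, 237.25635026],
       [  0.        ,   0.        ,   1.        ]]), 'position': array([ 0.3235865 , -0.05353732,  0.97186825]), 'rotation': array([ 0.21439099, -0.00249673, -1.53221574])}
wrist {'intrinsics': array([[393.62032843,   0.        , 330.26436396],
       [  0.        , 393.62032843, 237.09510249],
       [  0.        ,   0.        ,   1.        ]]), 'position': array([0.09833474, 0.54783452, 0.38373831]), 'rotation': array([-0.2650902,  0.0015656,  1.254831 ])}
{'time': 0.1, 'joint_positions': array([ 1.15189328e+00,  8.78910219e-02,  1.37205770e+00, -3.90637400e-05,
        1.68362249e+00, -1.03106217e-01]), 'qvel': array([-0.00178095, -0.00106538, -0.00298008, -0.00034596, -0.00029688,
       -0.00141094]), 'joint_torque': array([ 1.90256127e-03, -3.41252375e+01, -3.03301585e+01,  7.19815842e-02,
        3.04627733e-02, -1.01890757e-04]), 'tool_pos': array([0.17065597, 0.52239261, 0.2294388 ]), 'ee_rot': array([-3.13962061e+00, -1.65022601e-04,  2.82579130e+00]), 'wrist_force': array([ 0.50826522, -0.28969506, -0.0586312 ]), 'wrist_torque': array([-0.03239637, -0.01400457, -0.0572638 ]), 'finger_force': 0.0, 'width': 0.09414467274443568}
```

Run:
```python
s=open('h.py').read()
s=s.replace("R=np.array(c['rotation'])","R=Rotation.from_euler('xyz',c['rotation']).as_matrix()").replace("    if R.shape!=(3,3):\n        print('rot',R)\n","")
s="from scipy.spatial.transform import Rotation\n"+s
open('h.py','w').write(s)
```

```text
(no output)
```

View pics/s1.png

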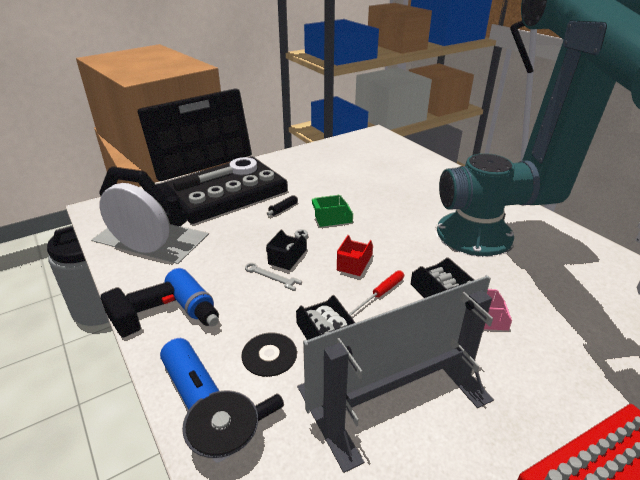

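View pics/t1.png

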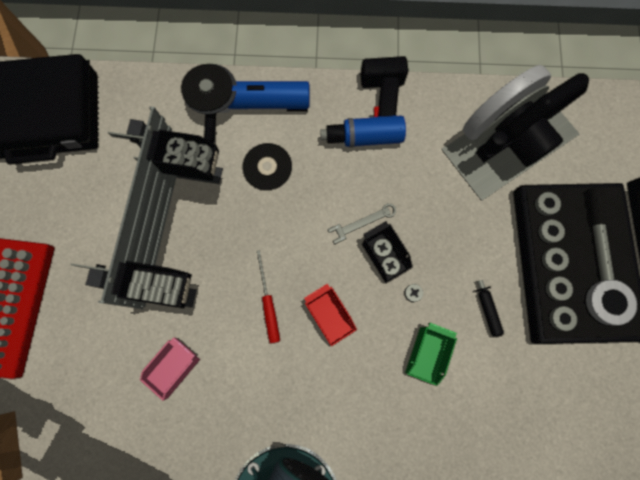

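Top view: the candidates are black bin (387,252), red (329,316), green (430,353) and pink (169,368). The black one holds two dies, with the wrench behind (362,224) and the spare die in front (413,293), so it is the one meant. The louvre panel runs from (155,115) to (110,300), with bins hanging at (187,155) and (157,285). I'll confirm in one enlarged crop.

Run:
```python
from h import *
im=cv2.imread('pics/t1.png')
a=cv2.resize(im[210:300,330:430],None,fx=6,fy=6,interpolation=3)[:540]
cv2.imwrite('pics/c1.png',a)
b=cv2.resize(im[100:320,75:235],None,fx=2.7,fy=2.7,interpolation=3)
cv2.imwrite('pics/c2.png',b)
```

```text
(no output)
```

View pics/c1.png

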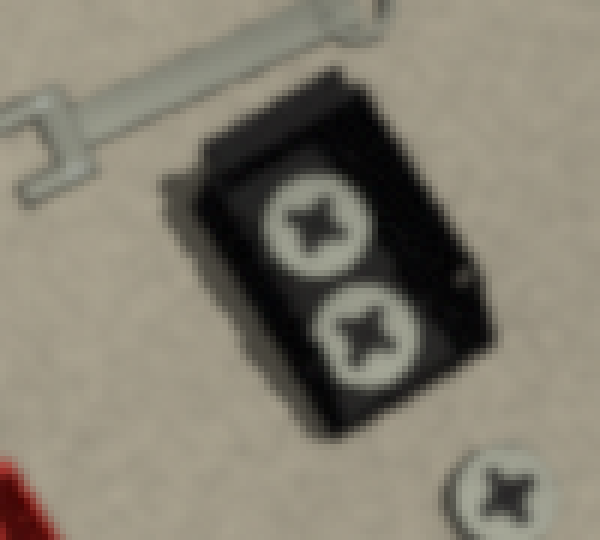

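View pics/c2.png

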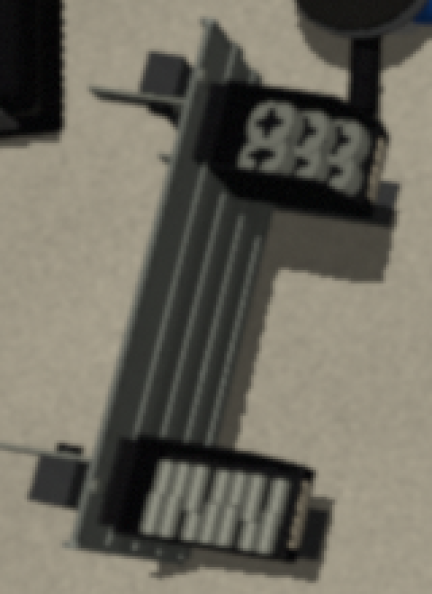

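The crop confirms the black bin with two dies. Its back bridge edge runs (364,233)–(386,222) and its front corners are (385,283) and (412,267). Sheet top edge runs (151,107)–(103,302). The hanging bins are as expected.

Run:
```python
from h import *
f=lambda x,y,z:ray('top',330+x/6,210+y/6,z)
g=lambda x,y,z:ray('top',75+x/2.7,100+y/2.7,z)
b1,b2=f(206,140,.062),f(338,70,.062); f1,f2=f(330,438,.028),f(492,340,.028)
print('back',b1,b2,np.linalg.norm(b1-b2)); print('front',f1,f2,np.linalg.norm(f1-f2))
B=(b1+b2)/2;F=(f1+f2)/2; d=(B-F)[:2]; print('len',np.linalg.norm(d),'yaw',np.degrees(np.arctan2(d[1],d[0])), 'perp yaw', np.degrees(np.arctan2(*(b2-b1)[[1,0]])), np.degrees(np.arctan2(*(f2-f1)[[1,0]])))
u=d/np.linalg.norm(d); print('origin',B[:2]-u*.06,F[:2]+u*.05)
s1,s2=g(205,20,.22),g(75,545,.22); print('sheet',s1,s2,np.linalg.norm(s1-s2),np.degrees(np.arctan2(*(s2-s1)[[1,0]])))
l1,l2=g(222,195,.2),g(137,430,.2);print('louv',l1,l2)
for p in [(225,85),(215,180),(135,440),(110,530),(385,135),(370,212),(315,465),(295,557)]: print(p,g(*p,.204),g(*p,.17))
```

```text
back [ 0.53356761 -0.1399901   0.062     ] [ 0.56032234 -0.18542387  0.062     ] 0.05272611340662516
front [ 0.43609642 -0.18850277  0.028     ] [ 0.47297138 -0.24539482  0.028     ] 0.06779725373847555
len 0.1071540039420255 yaw 30.411326854669372 perp yaw -59.50731512736531 -57.05044301212226
origin [ 0.49520016 -0.19307924] [ 0.49765458 -0.19163859]
sheet [0.71728627 0.26800763 0.22      ] [0.36375966 0.30600185 0.22      ] 0.355562404751911 173.86585168251935
louv [0.60052895 0.25001224 0.2       ] [0.43937581 0.2861391  0.2       ]
(225, 85) [0.6780479  0.25553171 0.204     ] [0.69374289 0.2692168  0.17      ]
(215, 180) [0.60947473 0.25433835 0.204     ] [0.62213341 0.2679706  0.17      ]
(135, 440) [0.43229072 0.28481147 0.204     ] [0.43710397 0.29979302 0.17      ]
(110, 530) [0.37477324 0.29302673 0.204     ] [0.37703971 0.30837204 0.17      ]
(385, 135) [0.64607086 0.14353927 0.204     ] [0.66034996 0.15226551 0.17      ]
(370, 212) [0.5910725  0.14875063 0.204     ] [0.60291636 0.15770762 0.17      ]
(315, 465) [0.42074961 0.16850333 0.204     ] [0.42505184 0.17833494 0.17      ]
(295, 557) [0.36252673 0.17525556 0.204     ] [0.36425094 0.18538615 0.17      ]
```

```bash
cat >> h.py <<'E'
def go(p,yaw,ref=None):
    """shift and turn in tool axes from the current (or ref pos,yaw) pose, tool down, yaw deg"""
    o=robot.get_obs(); P,Y=(o['tool_pos'],np.degrees(o['ee_rot'][2])) if ref is None else ref
    R=Rotation.from_euler('xyz',[np.pi,0,np.radians(Y)]).as_matrix()
    dy=(yaw-Y+180)%360-180
    print('shift',np.round(R.T@(np.array(p)-P),4),'turn z',round(-np.radians(dy),4))
E
python3 - <<'E'
from h import *
A=np.array([.171,.523,.231]);y0=161.9
w=[(np.array([.30,.25,.31]),161.9-50),(np.array([.42,-.03,.31]),161.9-100),(np.array([.49,-.195,.25]),30.4)]
r=(A,y0)
for x in w: go(*x,ref=r); r=x
E
```

```text
shift [-0.2074 -0.2194 -0.079 ] turn z 0.8727
shift [-0.3046  0.0069  0.    ] turn z 0.8727
shift [-0.1126  0.1395  0.06  ] turn z 0.5498
```

>>> {"method": "drive_tool", "body": {
  "series": [
    [0.094,[0,0,-0.06],[0,0,0.15]],
    [0.094,[-0.05,-0.053,-0.079],[0,0,0.33]],
    [0.094,[-0.1,-0.106,-0.079],[0,0,0.51]],
    [0.094,[-0.15,-0.159,-0.079],[0,0,0.69]],
    [0.094,[-0.195,-0.206,-0.079],[0,0,0.873]]
  ]
}}

```text
time: 0.72
tool_pos: [0.2771, 0.2969, 0.3091]
ee_rot: [3.141, 0.0, 1.948]
wrist_force: [0.2, 0.7, -0.0]
width: 0.0938
finger_force: 0.0
```

Run:
```python
from h import *
o=robot.get_obs();print(o['time'],o['tool_pos'],np.degrees(o['ee_rot']))
r=(o['tool_pos'],np.degrees(o['ee_rot'][2]))
for x in [(np.array([.42,-.03,.31]),61.9),(np.array([.49,-.195,.25]),30.4)]: go(*x,ref=r); r=x
```

```text
0.725 [0.27711426 0.29686039 0.30905619] [1.79990036e+02 1.46574411e-02 1.11586003e+02]
shift [-0.3565  0.0126 -0.0009] turn z 0.8672
shift [-0.1126  0.1395  0.06  ] turn z 0.5498
```

>>> {"method": "drive_tool", "body": {
  "series": [
    [0.094,[-0.06,0.002,0],[0,0,0.18]],
    [0.094,[-0.12,0.004,0],[0,0,0.36]],
    [0.094,[-0.18,0.006,0],[0,0,0.54]],
    [0.094,[-0.24,0.008,0],[0,0,0.71]],
    [0.094,[-0.3,0.01,0],[0,0,0.867]]
  ]
}}

```text
time: 1.35
tool_pos: [0.3981, 0.0221, 0.3091]
ee_rot: [-3.142, -0.0, 1.08]
wrist_force: [0.1, 0.5, 0.1]
width: 0.0938
finger_force: 0.0
```

Run:
```python
from h import *
go([.49,-.195,.25],30.4)
```

```text
shift [-0.1483  0.1833  0.0591] turn z 0.5498
```

>>> {"method": "drive_tool", "body": {
  "series": [
    [0.094,[-0.037,0.046,0.015],[0,0,0.14]],
    [0.094,[-0.074,0.092,0.03],[0,0,0.28]],
    [0.094,[-0.111,0.138,0.045],[0,0,0.42]],
    [0.094,[-0.148,0.183,0.06],[0,0,0.55]],
    [0.094,[-0.148,0.183,0.06],[0,0,0.55]]
  ]
}}

```text
time: 1.98
tool_pos: [0.4903, -0.1949, 0.2454]
ee_rot: [-3.136, 0.004, 0.531]
wrist_force: [-0.5, 0.9, 0.1]
width: 0.094
finger_force: 0.0
```

Run:
```python
from h import *
o=robot.get_obs();print(o['tool_pos'],np.degrees(o['ee_rot']))
c=imaging.get_calibration('wrist');print(c)
im=snap('wrist','w1.png')
```

```text
[ 0.49028172 -0.19492625  0.245366  ] [-179.67399883    0.23637061   30.42603799]
{'intrinsics': array([[393.62032843,   0.        , 330.26436396],
       [  0.        , 393.62032843, 237.09510249],
       [  0.        ,   0.        ,   1.        ]]), 'position': array([ 0.5569557 , -0.15530158,  0.3993339 ]), 'rotation': array([-0.26911069,  0.00592504, -1.03999006])}
```

View pics/w1.png

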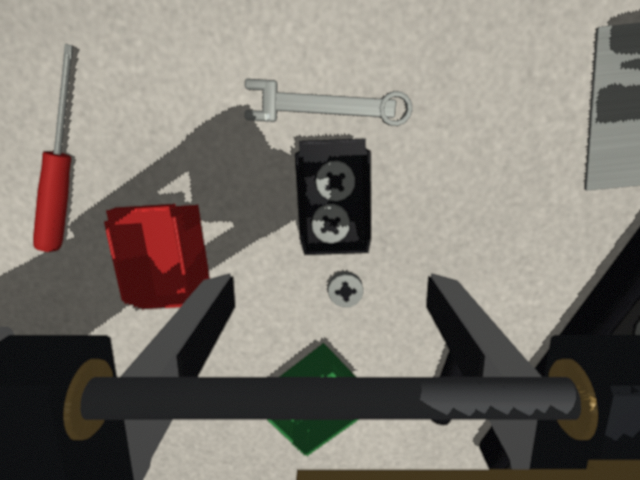

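Wrist view: the bin is upright in the image. Its back side corners are (295,152) and (371,151), front corners (305,254) and (369,251), with the wrench clear behind and the spare die in front at (345,289).

Run:
```python
from h import *
W=lambda u,v,z:ray('wrist',u,v,z)
a,b=W(295,152,.062),W(371,151,.062)
l1,l2=W(303,140,.062),W(366,139,.062)
print(a,b,np.linalg.norm(a-b),l1,l2,np.linalg.norm(l1-l2))
for z in (.028,.0):
  c,d=W(305,254,z),W(369,251,z);print(z,c,d,np.linalg.norm(c-d), np.linalg.norm((l1+l2-c-d)/2))
for p,q in((a,b),(l1,l2),(c,d)):print(np.degrees(np.arctan2(*(q-p)[[1,0]]))+90)
yaw=np.radians(30.4);u=np.array([np.cos(yaw),np.sin(yaw)])
c,d=W(305,254,0),W(369,251,0)
print('orig',((l1+l2)/2)[:2]-.06*u,((a+b)/2)[:2]-.05*u,((c+d)/2)[:2]+.05*u)
```

```text
[ 0.52464966 -0.13568694  0.062     ] [ 0.55797031 -0.1904217   0.062     ] 0.06407932254177517 [ 0.53664323 -0.13665201  0.062     ] [ 0.56415566 -0.18160283  0.062     ] 0.05270208241750165
0.028 [ 0.43980411 -0.19099979  0.028     ] [ 0.47491241 -0.24408469  0.028     ] 0.06364432183368583 0.1149997984698868
0.0 [ 0.43104743 -0.1938279   0.        ] [ 0.46879015 -0.25089612  0.        ] 0.06841998653552077 0.1339364630388339
31.33162844219968
31.468977005830723
33.47911575976026
orig [ 0.49864863 -0.18948945] [ 0.4981843  -0.18835601] [ 0.49304447 -0.19706032]
```

Run:
```python
from h import *
o=robot.get_obs();print(o['tool_pos'],np.degrees(o['ee_rot']))
go([.5036,-.1877,.041],31.5)
```

```text
[ 0.49028687 -0.19314309  0.24704006] [-1.79742538e+02  1.29400376e-01  3.05896305e+01]
shift [0.0142 0.0021 0.206 ] turn z -0.0159
```

>>> {"method": "drive_tool", "body": {
  "series": [
    [0.094,[0.007,0.001,0.05],[0,0,-0.016]],
    [0.094,[0.014,0.002,0.1],[0,0,-0.016]],
    [0.094,[0.014,0.002,0.15],[0,0,-0.016]],
    [0.094,[0.014,0.002,0.19],[0,0,-0.016]],
    [0.094,[0.014,0.002,0.206],[0,0,-0.016]]
  ]
}}

```text
time: 2.65
tool_pos: [0.5024, -0.1846, 0.0416]
ee_rot: [-3.138, 0.002, 0.554]
wrist_force: [-0.2, -0.0, 0.1]
width: 0.0942
finger_force: 0.0
```

>>> {"method": "drive_tool", "body": {
  "series": [
    [0.094,[0,0,0],[0,0,0]],
    [0.06,[0,0,0],[0,0,0]],
    [0.05,[0,0,0],[0,0,0]],
    [0.05,[0,0,0],[0,0,0]],
    [0.05,[0,0,0],[0,0,0]]
  ]
}}

```text
time: 3.28
tool_pos: [0.5048, -0.1876, 0.0446]
ee_rot: [3.139, -0.001, 0.552]
wrist_force: [1.0, -1.4, 3.1]
width: 0.0639
finger_force: 29.9
```

>>> {"method": "drive_tool", "body": {
  "series": [
    [0.05,[0,0,-0.015],[0,0,0]],
    [0.05,[0,0,-0.055],[0,0,0]],
    [0.05,[0,0,-0.105],[0,0,0]],
    [0.05,[0,0,-0.155],[0,0,0]],
    [0.05,[0,0,-0.2],[0,0,0]]
  ]
}}

```text
time: 3.9
tool_pos: [0.5034, -0.1864, 0.2452]
ee_rot: [-3.141, -0.0, 0.552]
wrist_force: [0.2, -0.7, -3.0]
width: 0.0638
finger_force: 29.9
```

Run:
```python
from h import *
o=robot.get_obs();print(o['tool_pos'],np.degrees(o['ee_rot']),o['wrist_force'],o['wrist_torque'])
go([.5122,.1644,.26],83.7)
```

```text
[ 0.50336483 -0.18636775  0.24522629] [-1.79960605e+02 -3.78779079e-03  3.16192889e+01] [ 0.23744116 -0.68912923 -2.98274353] [-0.08371602  0.06027244 -0.06808655]
shift [ 0.1914 -0.2941 -0.0148] turn z -0.909
```

>>> {"method": "drive_tool", "body": {
  "series": [
    [0.05,[0.012,-0.018,-0.003],[0,0,-0.06]],
    [0.05,[0.033,-0.05,-0.006],[0,0,-0.16]],
    [0.05,[0.057,-0.088,-0.01],[0,0,-0.27]],
    [0.05,[0.081,-0.125,-0.015],[0,0,-0.385]],
    [0.05,[0.105,-0.162,-0.015],[0,0,-0.5]]
  ]
}}

```text
time: 4.53
tool_pos: [0.5067, 0.0092, 0.2556]
ee_rot: [-3.137, 0.001, 1.059]
wrist_force: [-0.4, -0.3, -2.9]
width: 0.0642
finger_force: 29.9
```

Run:
```python
from h import *
go([.5122,.1644,.26],83.7)
```

```text
shift [ 0.138  -0.0713 -0.0044] turn z -0.4022
```

>>> {"method": "drive_tool", "body": {
  "series": [
    [0.05,[0.036,-0.019,-0.004],[0,0,-0.105]],
    [0.05,[0.072,-0.037,-0.004],[0,0,-0.21]],
    [0.05,[0.105,-0.054,-0.004],[0,0,-0.3]],
    [0.05,[0.128,-0.066,-0.004],[0,0,-0.37]],
    [0.05,[0.138,-0.071,-0.004],[0,0,-0.402]]
  ]
}}

```text
time: 5.15
tool_pos: [0.5132, 0.1634, 0.2593]
ee_rot: [-3.136, 0.001, 1.459]
wrist_force: [0.2, -1.0, -4.0]
width: 0.0639
finger_force: 29.9
```

Run:
```python
from h import *
import time
o=robot.get_obs();print(o['tool_pos'],np.degrees(o['ee_rot']))
print(imaging.get_calibration('wrist'))
im=snap('wrist','w2.png')
o=robot.get_obs();print(o['tool_pos'],np.degrees(o['ee_rot']),o['wrist_force'],o['wrist_torque'])
```

```text
[0.51316428 0.16340868 0.25928429] [-1.79672340e+02  6.43786603e-02  8.36015069e+01]
{'intrinsics': array([[393.62032843,   0.        , 330.26436396],
       [  0.        , 393.62032843, 237.09510249],
       [  0.        ,   0.        ,   1.        ]]), 'position': array([0.52255566, 0.24069614, 0.41348789]), 'rotation': array([-0.26598702,  0.00561499, -0.11184076])}
[0.51354142 0.16387729 0.25972729] [-1.79719833e+02 -6.82339026e-03  8.36260065e+01] [ 0.05798518  0.95920629 -2.55409374] [0.04862995 0.01118295 0.02130351]
```

View pics/w2.png

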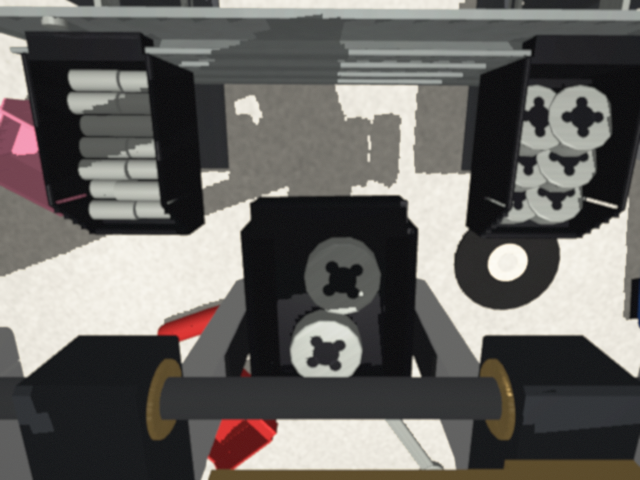

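Wrist view: the bin is held level with both dies in it, its back bridge edge at about row 200 (cols 250–408). The sheet top edge is at rows 12–20, the top tongue at about row 52, and the neighbours' inner walls are near cols 150–205 and 468–530. Next, an enlarged crop for the relative yaw.

Run:
```python
from h import *
im=cv2.imread('pics/w2.png')
cv2.imwrite('pics/c3.png',cv2.resize(im[0:240,140:540],None,fx=2,fy=2,interpolation=3))
g=im.mean(2)
for u in (170,200,230,300,330,360,400,440,480,510): print(u,g[4:70,u].astype(int).tolist())
for u in range(260,410,20): print(u,g[192:206,u].astype(int).tolist())
```

```text
170 [40, 54, 91, 131, 157, 165, 165, 164, 164, 165, 164, 163, 152, 124, 91, 82, 83, 84, 84, 85, 85, 84, 85, 86, 86, 84, 85, 84, 85, 85, 86, 86, 85, 86, 90, 105, 118, 123, 123, 123, 123, 121, 122, 131, 144, 159, 164, 163, 152, 130, 99, 81, 83, 84, 82, 81, 80, 75, 60, 38, 19, 14, 14, 18, 15, 19]
200 [44, 50, 82, 126, 156, 166, 165, 165, 166, 166, 166, 164, 152, 124, 89, 72, 73, 78, 81, 83, 84, 84, 85, 86, 85, 85, 84, 85, 84, 85, 84, 86, 85, 87, 90, 101, 114, 121, 121, 121, 120, 120, 120, 123, 137, 155, 165, 165, 158, 135, 104, 80, 79, 83, 89, 100, 112, 130, 152, 164, 161, 142, 109, 83, 75, 78]
230 [229, 228, 225, 208, 181, 169, 167, 168, 167, 168, 169, 168, 162, 136, 97, 72, 71, 73, 77, 84, 84, 85, 85, 86, 85, 86, 85, 86, 85, 84, 86, 87, 86, 87, 89, 98, 111, 120, 124, 124, 120, 106, 90, 81, 81, 81, 82, 80, 78, 78, 75, 72, 73, 74, 74, 78, 79, 81, 82, 81, 80, 79, 76, 72, 74, 75]
300 [235, 235, 232, 222, 199, 180, 174, 172, 173, 174, 174, 167, 142, 103, 78, 71, 71, 70, 71, 71, 73, 72, 72, 73, 71, 73, 72, 72, 73, 74, 74, 72, 72, 73, 73, 74, 78, 80, 81, 80, 81, 80, 82, 80, 82, 82, 83, 82, 8
[... 1693 characters left out ...]
, 85, 86, 84, 85, 84, 82, 82, 83, 84, 85, 85, 84, 80, 78, 80, 85, 90, 101, 110, 117, 120, 120, 132, 149, 158, 160, 151, 132, 104, 87, 80, 77, 72, 70, 61, 41, 23, 13, 14, 16, 13, 11]
260 [116, 119, 123, 121, 96, 57, 24, 14, 16, 16, 17, 17, 18, 22]
280 [233, 234, 231, 205, 142, 72, 26, 14, 16, 17, 16, 18, 18, 15]
300 [116, 115, 109, 89, 56, 26, 16, 18, 16, 15, 18, 17, 20, 21]
320 [115, 115, 109, 89, 53, 21, 17, 16, 16, 16, 17, 20, 19, 20]
340 [115, 115, 103, 76, 42, 19, 16, 14, 18, 18, 17, 19, 20, 20]
360 [228, 223, 194, 133, 65, 22, 15, 16, 18, 16, 18, 21, 19, 23]
380 [231, 227, 192, 120, 48, 16, 16, 16, 17, 19, 19, 18, 19, 21]
400 [232, 231, 221, 178, 117, 61, 27, 20, 24, 33, 41, 42, 39, 35]
```

View pics/c3.png

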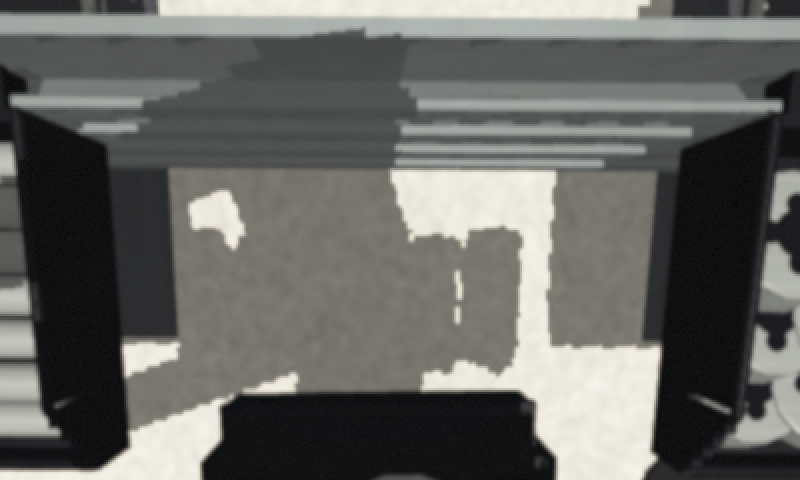

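Run:
```python
from h import *
def fit(pts,z):
    P=np.array([ray('wrist',u,v,z) for u,v in pts])[:,:2]
    k=np.polyfit(P[:,0],P[:,1],1); m=P.mean(0); print('mid',m,'normal yaw',90+np.degrees(np.arctan(k[0])),'res',np.abs(np.polyval(k,P[:,0])-P[:,1]).max()); return m,k
t=fit([(170,53.3),(200,53.4),(360,54.6),(400,54.9),(440,55),(480,55.4),(510,55.4)],.200)
s=fit([(170,17.3),(200,17.3),(360,18.8),(400,19.2),(440,19.3),(480,19.6),(510,19.7)],.220)
b=fit([(260,196.7),(280,196.3),(300,195.7),(320,195.65),(340,195.3),(360,195.2),(380,195)],.277)
# neighbour inner rim edges (z .204): col,row from crop
for n,u,v in [('R back',140+20/2,60/2.),('R front',140+128/2,445/2.),('L back',140+780/2,60),('L front',140+655/2,455/2.)]:
    print(n,ray('wrist',u,v,.204),ray('wrist',u,v,.17))
print('bridge ends',ray('wrist',250,198,.277),ray('wrist',408,198,.277))
o=robot.get_obs();print(o['tool_pos'],np.degrees(o['ee_rot']))
```

```text
mid [0.54336568 0.27551999] normal yaw 83.22339389622996 res 5.6121212584525626e-05
mid [0.54272964 0.28687574] normal yaw 83.15471407770653 res 7.833530927348065e-05
mid [0.51604691 0.21949986] normal yaw 84.45574997985352 res 9.513788624399e-05
R back [0.44011707 0.29749901 0.204     ] [0.42674028 0.30664512 0.17      ]
R front [0.4475367  0.20036284 0.204     ] [0.43536104 0.19378405 0.17      ]
L back [0.62304709 0.26338008 0.204     ] [0.63928395 0.26700284 0.17      ]
L front [0.59080993 0.18166889 0.204     ] [0.60182807 0.17206382 0.17      ]
bridge ends [0.49149914 0.22140446 0.277     ] [0.546657   0.21527955 0.277     ]
[0.51354142 0.16387729 0.25972729] [-1.79719833e+02 -6.82339026e-03  8.36260065e+01]
```

>>> {"method": "drive_tool", "body": {
  "series": [
    [0.05,[0.005,0.006,0.015],[0,0,0.021]],
    [0.05,[0.02,0.006,0.032],[0,0,0.021]],
    [0.05,[0.037,0.006,0.043],[0,0,0.021]],
    [0.05,[0.05,0.006,0.045],[0,0,0.021]],
    [0.05,[0.056,0.006,0.045],[0,0,0.021]]
  ]
}}

```text
time: 5.82
tool_pos: [0.5277, 0.2172, 0.2173]
ee_rot: [-3.142, -0.0, 1.434]
wrist_force: [-0.3, -0.1, -2.5]
width: 0.0637
finger_force: 29.9
```

>>> {"method": "drive_tool", "body": {
  "series": [
    [0.05,[0,0,0],[0,0,0]],
    [0.05,[0,0,0],[0,0,0]]
  ]
}}

```text
time: 6.08
tool_pos: [0.528, 0.216, 0.2181]
ee_rot: [3.14, -0.0, 1.433]
wrist_force: [-0.3, 0.5, -3.0]
width: 0.0638
finger_force: 29.9
```

Run:
```python
from h import *
o=robot.get_obs();print(o['time'],o['tool_pos'],np.degrees(o['ee_rot']),o['wrist_force'],o['wrist_torque'])
im=snap('wrist','w3.png')
o=robot.get_obs();print(o['tool_pos'],np.degrees(o['ee_rot']),o['wrist_force'])
cv2.imwrite('pics/c4.png',cv2.resize(cv2.imread('pics/w3.png')[0:260,130:530],None,fx=2,fy=2,interpolation=3))
```

```text
6.075 [0.52795933 0.21598961 0.2181165 ] [ 1.79925753e+02 -1.58313257e-02  8.20787854e+01] [-0.31776603  0.4863944  -2.98102357] [-0.04764847  0.07050848 -0.0218505 ]
[0.52790137 0.21588212 0.21801128] [ 1.79939479e+02 -1.54132354e-02  8.20663625e+01] [-0.58735741  0.44978345 -2.7202836 ]
```

View pics/c4.png

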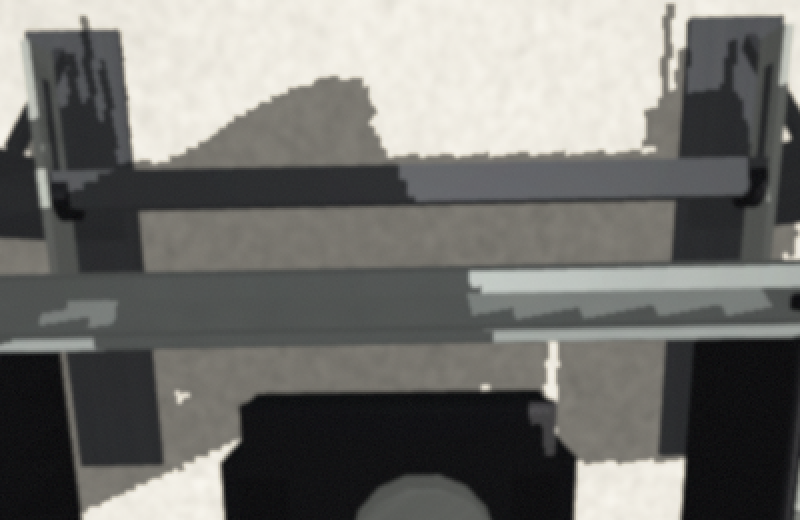

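The bridge rear edge (row ≈197) is parallel to the tongue front edge (row ≈172), with about 5 mm still to go before the lip is over the tongue. Approaching slowly.

>>> {"method": "drive_tool", "body": {
  "series": [
    [0.05,[0.003,0,0],[0,0,0]],
    [0.05,[0.006,0,0],[0,0,0]],
    [0.05,[0.009,0,0],[0,0,0]],
    [0.05,[0.011,0,0],[0,0,0]],
    [0.05,[0.011,0,0],[0,0,0]]
  ]
}}

```text
time: 6.75
tool_pos: [0.5292, 0.2273, 0.2173]
ee_rot: [-3.142, 0.0, 1.433]
wrist_force: [0.4, 0.3, -2.9]
width: 0.0639
finger_force: 29.9
```

Run:
```python
from h import *
im=cv2.imread('pics/w3.png');g=im.mean(2)
c=imaging.get_calibration('wrist')
o=robot.get_obs();print(o['tool_pos'],o['wrist_force'])
# image w3 pose: same rotation, shifted back
d=np.array(o['tool_pos'])-np.array([.52790,.21588,.21801]); c=dict(c); c['position']=np.array(c['position'])-d
t=[ray('w',130+x/2,y/2,.2,c) for x,y in((95,351),(800,339))]; b=[ray('w',130+x/2,y/2,.2354,c) for x,y in((260,396),(535,391))]
for p,q in(t,b): print(90+np.degrees(np.arctan((q-p)[1]/(q-p)[0])),p,q)
u=np.array([.1184,.993]); pb=(b[0]+b[1])/2; 
n=np.polyfit([t[0][0],t[1][0]],[t[0][1],t[1][1]],1); print('gap lip end to tongue front', (np.polyval(n,pb[0])-pb[1])*.993)
```

```text
[0.52917475 0.22725174 0.21729763] [ 0.4460883   0.26553661 -2.86728533]
83.06782813378945 [0.46990538 0.28318635 0.2       ] [0.6218439 0.2647132 0.2      ]
83.15034739622638 [0.51077789 0.27352628 0.2354    ] [0.5586577  0.26777487 0.2354    ]
gap lip end to tongue front 0.004623096900863348
```

>>> {"method": "drive_tool", "body": {
  "series": [
    [0.05,[0.001,0,0],[0,0,0]],
    [0.05,[0.002,0,0],[0,0,0]],
    [0.05,[0.002,0,0],[0,0,0]]
  ]
}}

```text
time: 7.12
tool_pos: [0.5295, 0.2291, 0.2174]
ee_rot: [-3.142, -0.0, 1.433]
wrist_force: [0.5, -0.2, -3.6]
width: 0.0639
finger_force: 29.9
```

>>> {"method": "drive_tool", "body": {
  "series": [
    [0.05,[0.001,0,0],[0,0,0]],
    [0.05,[0.001,0,0],[0,0,0]],
    [0.05,[0.001,0,0],[0,0,0]]
  ]
}}

```text
time: 7.5
tool_pos: [0.5296, 0.23, 0.2174]
ee_rot: [-3.142, -0.0, 1.433]
wrist_force: [0.6, -0.2, -3.1]
width: 0.0638
finger_force: 29.9
```

>>> {"method": "drive_tool", "body": {
  "series": [
    [0.05,[0.001,0,0],[0,0,0]],
    [0.05,[0.001,0,0],[0,0,0]]
  ]
}}

```text
time: 7.75
tool_pos: [0.5297, 0.2311, 0.2174]
ee_rot: [-3.142, -0.0, 1.433]
wrist_force: [-0.5, -0.5, -2.5]
width: 0.0642
finger_force: 29.9
```

>>> {"method": "drive_tool", "body": {
  "series": [
    [0.05,[0.001,0,0],[0,0,0]],
    [0.05,[0.001,0,0],[0,0,0]]
  ]
}}

```text
time: 8.0
tool_pos: [0.5299, 0.2321, 0.2174]
ee_rot: [-3.142, -0.0, 1.433]
wrist_force: [0.2, -0.4, -2.4]
width: 0.064
finger_force: 29.9
```

>>> {"method": "drive_tool", "body": {
  "series": [
    [0.05,[0.001,0,0],[0,0,0]],
    [0.05,[0.001,0,0],[0,0,0]]
  ]
}}

```text
time: 8.25
tool_pos: [0.53, 0.2326, 0.2174]
ee_rot: [-3.142, 0.001, 1.433]
wrist_force: [-0.7, -2.7, -2.0]
width: 0.0639
finger_force: 29.9
```

>>> {"method": "drive_tool", "body": {
  "series": [
    [0.05,[0.001,0,0],[0,0,0]],
    [0.05,[0.001,0,0],[0,0,0]]
  ]
}}

```text
time: 8.5
tool_pos: [0.53, 0.2327, 0.2175]
ee_rot: [-3.141, 0.003, 1.432]
wrist_force: [-1.4, -4.7, -1.4]
width: 0.0638
finger_force: 30.0
```

Touch found: the back meets the louvre fronts at TCP y ≈ 0.2325. Backing off to about 1 mm clear, then lowering.

>>> {"method": "drive_tool", "body": {
  "series": [
    [0.05,[-0.0015,0,0],[0,0,0]],
    [0.05,[-0.0027,0,0],[0,0,0]],
    [0.05,[-0.0027,0,0.004],[0,0,0]],
    [0.05,[-0.0027,0,0.008],[0,0,0]],
    [0.05,[-0.0027,0,0.011],[0,0,0]]
  ]
}}

```text
time: 9.12
tool_pos: [0.5296, 0.2315, 0.2057]
ee_rot: [-3.141, -0.0, 1.433]
wrist_force: [-0.5, -0.1, -3.3]
width: 0.064
finger_force: 29.9
```

>>> {"method": "drive_tool", "body": {
  "series": [
    [0.05,[0,0,0.002],[0,0,0]],
    [0.05,[0,0,0.004],[0,0,0]],
    [0.05,[0,0,0.006],[0,0,0]],
    [0.05,[0,0,0.006],[0,0,0]]
  ]
}}

```text
time: 9.62
tool_pos: [0.5297, 0.2313, 0.2002]
ee_rot: [-3.141, 0.0, 1.433]
wrist_force: [-0.4, 0.1, -2.9]
width: 0.0638
finger_force: 29.9
```

>>> {"method": "drive_tool", "body": {
  "series": [
    [0.05,[0,0,0.001],[0,0,0]],
    [0.05,[0,0,0.002],[0,0,0]],
    [0.05,[0,0,0.003],[0,0,0]],
    [0.05,[0,0,0.004],[0,0,0]],
    [0.05,[0,0,0.004],[0,0,0]]
  ]
}}

```text
time: 10.25
tool_pos: [0.5297, 0.2313, 0.1962]
ee_rot: [-3.141, 0.0, 1.433]
wrist_force: [-0.2, 0.4, -3.9]
width: 0.0637
finger_force: 29.9
```

>>> {"method": "drive_tool", "body": {
  "series": [
    [0.05,[0,0,0.001],[0,0,0]],
    [0.05,[0,0,0.002],[0,0,0]],
    [0.05,[0,0,0.003],[0,0,0]],
    [0.05,[0,0,0.003],[0,0,0]]
  ]
}}

```text
time: 10.75
tool_pos: [0.5297, 0.2313, 0.1932]
ee_rot: [-3.141, 0.0, 1.433]
wrist_force: [0.3, 0.4, -3.5]
width: 0.0636
finger_force: 29.9
```

>>> {"method": "drive_tool", "body": {
  "series": [
    [0.05,[0,0,0.001],[0,0,0]],
    [0.05,[0,0,0.002],[0,0,0]],
    [0.05,[0,0,0.003],[0,0,0]],
    [0.05,[0,0,0.004],[0,0,0]],
    [0.05,[0,0,0.004],[0,0,0]]
  ]
}}

```text
time: 11.38
tool_pos: [0.5297, 0.2313, 0.1892]
ee_rot: [-3.141, 0.0, 1.433]
wrist_force: [0.3, 0.2, -3.2]
width: 0.0636
finger_force: 29.9
```

>>> {"method": "drive_tool", "body": {
  "series": [
    [0.05,[0,0,0.001],[0,0,0]],
    [0.05,[0,0,0.001],[0,0,0]]
  ]
}}

```text
time: 11.62
tool_pos: [0.5297, 0.2313, 0.1883]
ee_rot: [-3.141, -0.0, 1.433]
wrist_force: [0.0, 0.4, -3.0]
width: 0.064
finger_force: 29.9
```

>>> {"method": "drive_tool", "body": {
  "series": [
    [0.05,[0,0,0.001],[0,0,0]],
    [0.05,[0,0,0.001],[0,0,0]]
  ]
}}

```text
time: 11.88
tool_pos: [0.5297, 0.2313, 0.1873]
ee_rot: [-3.141, 0.0, 1.433]
wrist_force: [0.0, -0.1, -2.6]
width: 0.0638
finger_force: 29.9
```

>>> {"method": "drive_tool", "body": {
  "series": [
    [0.05,[0,0,0.001],[0,0,0]],
    [0.05,[0,0,0.001],[0,0,0]]
  ]
}}

```text
time: 12.12
tool_pos: [0.5298, 0.2314, 0.1866]
ee_rot: [3.141, -0.0, 1.433]
wrist_force: [0.6, -0.5, -0.8]
width: 0.0637
finger_force: 29.9
```

>>> {"method": "drive_tool", "body": {
  "series": [
    [0.05,[0,0,0.001],[0,0,0]],
    [0.05,[0,0,0.001],[0,0,0]]
  ]
}}

```text
time: 12.38
tool_pos: [0.5299, 0.2314, 0.1865]
ee_rot: [3.14, -0.001, 1.433]
wrist_force: [-1.2, -1.3, 2.6]
width: 0.0638
finger_force: 29.9
```

>>> {"method": "drive_tool", "body": {
  "series": [
    [0.05,[0,0,0.001],[0,0,0]],
    [0.05,[0,0,0.001],[0,0,0]]
  ]
}}

```text
time: 12.62
tool_pos: [0.5299, 0.2315, 0.1861]
ee_rot: [3.14, -0.001, 1.433]
wrist_force: [-2.8, -1.3, 6.3]
width: 0.0641
finger_force: 30.0
```

The bin is seated at TCP z 0.1866, the height predicted for home. Relieving the press, then letting go gently.

>>> {"method": "drive_tool", "body": {
  "series": [
    [0.05,[0,0,-0.0015],[0,0,0]],
    [0.05,[0,0,-0.0015],[0,0,0]]
  ]
}}

```text
time: 12.88
tool_pos: [0.5299, 0.2315, 0.1862]
ee_rot: [3.141, -0.001, 1.433]
wrist_force: [-2.4, -0.7, 2.9]
width: 0.0638
finger_force: 30.0
```

>>> {"method": "drive_tool", "body": {
  "series": [
    [0.066,[0,0,0],[0,0,0]],
    [0.07,[0,0,0],[0,0,0]],
    [0.076,[0,0,0],[0,0,0]],
    [0.082,[0,0,0],[0,0,0]],
    [0.082,[0,0,0],[0,0,0]]
  ]
}}

```text
time: 13.5
tool_pos: [0.5298, 0.2313, 0.1858]
ee_rot: [3.142, -0.0, 1.433]
wrist_force: [-0.4, 0.4, -0.8]
width: 0.0819
finger_force: 0.0
```

Run:
```python
from h import *
im=snap('wrist','w4.png')
o=robot.get_obs();print(o['tool_pos'],o['wrist_force'])
cv2.imwrite('pics/c5.png',cv2.resize(cv2.imread('pics/w4.png')[100:400,130:530],None,fx=2,fy=2,interpolation=3))
```

```text
[0.5298074  0.23130646 0.1858536 ] [-0.03935849 -0.80417775 -0.33743597]
```

View pics/c5.png

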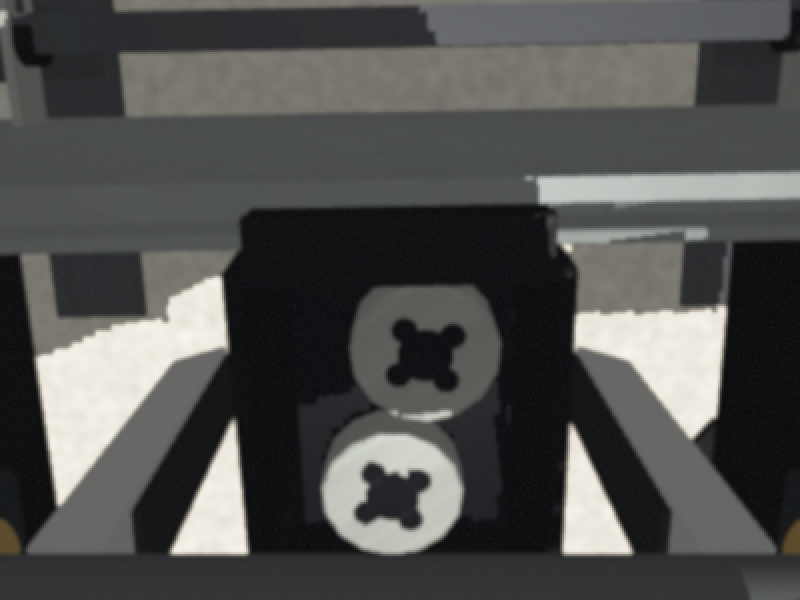

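The bin hangs with its bridge over the tongue (crop rows 205–245), both dies inside and the fingers clear on both sides. Withdrawing straight up.

>>> {"method": "drive_tool", "body": {
  "series": [
    [0.084,[0,0,-0.01],[0,0,0]],
    [0.084,[0,0,-0.03],[0,0,0]],
    [0.084,[0,0,-0.065],[0,0,0]],
    [0.084,[0,0,-0.105],[0,0,0]],
    [0.084,[0,0,-0.13],[0,0,0]]
  ]
}}

```text
time: 14.18
tool_pos: [0.5302, 0.2315, 0.3194]
ee_rot: [3.138, -0.002, 1.433]
wrist_force: [-0.6, 0.4, -0.0]
width: 0.0842
finger_force: 0.0
```

>>> {"method": "drive_tool", "body": {
  "series": [
    [0.084,[-0.03,0,0],[0,0,0]],
    [0.084,[-0.08,0,0],[0,0,0]],
    [0.084,[-0.13,0,0],[0,0,0]],
    [0.084,[-0.15,0,0],[0,0,0]],
    [0.084,[-0.15,0,0],[0,0,0]]
  ]
}}

```text
time: 14.8
tool_pos: [0.5092, 0.0817, 0.317]
ee_rot: [3.14, -0.001, 1.43]
wrist_force: [0.0, 0.8, 0.3]
width: 0.0837
finger_force: 0.0
```

Run:
```python
from h import *
snap('scene','s2.png');snap('wrist','w5.png')
a=cv2.imread('pics/s2.png')[210:400,230:530];b=cv2.imread('pics/w5.png')
a=cv2.resize(a,(400,253));b=cv2.resize(b,(400,300))
cv2.imwrite('pics/f.png',np.hstack([cv2.resize(a,(400,300)),b]))
print(robot.get_obs()['wrist_force'],robot.get_obs()['time'])
```

```text
[ 0.56160422 -0.10766575 -0.77663244] 14.9
```

View pics/f.png

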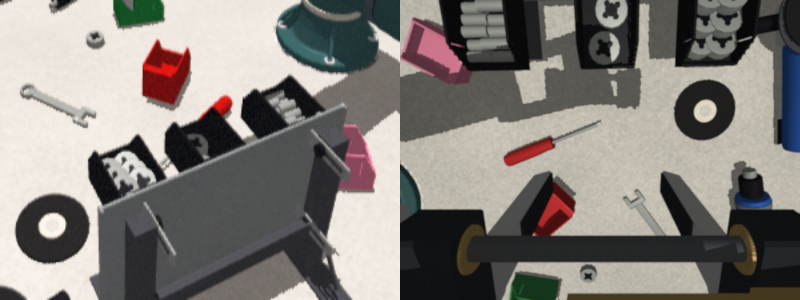

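The final pictures show the bin hanging between its neighbours with both dies in it, the neighbours unmoved and the tools untouched. Handing in.

```bash
python3 -c "
from bench import robot
print(robot.close_job())"
```

```text
the job is handed in; nothing more can be done
None
```

The black bin hangs on the top louvre between its neighbours with both dies in it, the neighbours and tools look unmoved, and the job was handed in at about 15 s of arm time; no verdict was returned.

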